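Lock the tray and find the full parts tin

TASK

First lock the parts tray by swinging its red latch closed until it rests fully home in the yellow catch. Then heft the three identical tins one after another, left, middle, right as seen from the robot, lifting each about 5 cm clear of the tray and setting it back upright on the tray, to feel which one is the heaviest. Finish holding that heaviest tin up in the gripper, still and upright, with its underside about 15 cm above the bench, the other two standing on the tray and everything else left alone.

Things in the scene. Friction and masses are not known exactly. Their poses are not given: they have to be found in the camera images.
- tray: flat steel tray with a blue rim, docked on the bench and fixed; 260 mm along its x (away from the robot at yaw 0), 330 mm along its y (to the robot's left). Origin: centre of its underside, on the bench. Its inner floor is 8 mm and its rim 18 mm above the bench. The tins stand in a row along its y, about 110 mm apart; the latch is at its +y (left) end
- latch (a joint): red latch bar, rad: 0 = closed, lying in its catch along the tray's +x; grows as it swings open, counterclockwise from above, away from the tray (0.7 to 1.3 at the start, 1.6 at most). The hinge axis is vertical; stiff enough to stay where it is left, moved by about 2 N at the knob; it stops by itself at 0, in the catch
- latch_pivot (a point): on the latch's hinge axis at mid thickness of the bar, 33 mm above the bench, at x -60, y +235 mm in the tray's frame. The bar is 135 mm long, 14 mm wide, 8 mm thick; the post below it is 28 mm across. The yellow catch (a C of 22 mm along the bar, up to 46 mm above the bench, open to the tray's +y) stands 122 mm along the closed bar from the hinge
- latch_knob (a point): centre of the top of the latch's upright red knob, 87 mm above the bench, 75 mm from the hinge axis; the knob is a round pin 14 mm across, standing 50 mm above the bar
- tin_left: closed steel tin, the left one of the row of three as seen from the robot; 56 mm across, 85 mm high, blue lid, yellow band round the middle; upright. Origin: centre of its underside, z up. All three look the same; one weighs about 520 to 680 g, the other two about 170 to 270 g each, and which is which changes
- tin_middle: closed steel tin, the middle one of the row of three as seen from the robot; 56 mm across, 85 mm high, blue lid, yellow band round the middle; upright. Origin: centre of its underside, z up. All three look the same; one weighs about 520 to 680 g, the other two about 170 to 270 g each, and which is which changes
- tin_right: closed steel tin, the right one of the row of three as seen from the robot; 56 mm across, 85 mm high, blue lid, yellow band round the middle; upright. Origin: centre of its underside, z up. All three look the same; one weighs about 520 to 680 g, the other two about 170 to 270 g each, and which is which changes
- bearing: small steel bearing ring (42 mm across, 14 mm high) lying at the back of the tray; leave alone
- tape: brown tape roll (48 mm across, 18 mm high) lying at the back of the tray; leave alone
- jar: glass jar 64 mm across, 90 mm high, beyond the tray; leave alone
- mug: blue mug 80 mm across, 90 mm high, right of the tray; leave alone
- screwdriver: orange-handled screwdriver lying on the bench right of the tray; leave alone

How it is judged:
On the way, in this order (a step that is already met when the one before it is completed fails the run):
1. the latch is swung closed into its catch, all three tins still standing on the tray (value of joint latch below 0.06 rad and z of each of tin_left, tin_middle, tin_right in the frame of tray below 0.013 m and y of each of tin_left, tin_middle, tin_right in the frame of tray below 0.155 m and angle between each of tin_left, tin_middle, tin_right's own z axis and vertical below 0.15 rad and contact force between each of tin_left, tin_middle, tin_right and tray above 0.5 N), for 0.2 s.
2. the left tin alone is lifted clear of the tray (its underside 30 mm above the bench) in the gripper (z of tin_left in the frame of tray above 0.03 m and angle between tin_left's own z axis and vertical below 0.35 rad and contact force between tin_left and the fingers above 0.5 N and contact force between tin_left and tray below 0.1 N and z of each of tin_middle, tin_right in the frame of tray below 0.013 m and y of each of tin_middle, tin_right in the frame of tray below 0.155 m and angle between each of tin_middle, tin_right's own z axis and vertical below 0.15 rad and contact force between each of tin_middle, tin_right and tray above 0.5 N), for 0.2 s.
3. the middle tin alone is lifted clear of the tray (its underside 30 mm above the bench) in the gripper (z of tin_middle in the frame of tray above 0.03 m and angle between tin_middle's own z axis and vertical below 0.35 rad and contact force between tin_middle and the fingers above 0.5 N and contact force between tin_middle and tray below 0.1 N and z of each of tin_left, tin_right in the frame of tray below 0.013 m and y of each of tin_left, tin_right in the frame of tray below 0.155 m and angle between each of tin_left, tin_right's own z axis and vertical below 0.15 rad and contact force between each of tin_left, tin_right and tray above 0.5 N), for 0.2 s.
4. the right tin alone is lifted clear of the tray (its underside 30 mm above the bench) in the gripper (z of tin_right in the frame of tray above 0.03 m and angle between tin_right's own z axis and vertical below 0.35 rad and contact force between tin_right and the fingers above 0.5 N and contact force between tin_right and tray below 0.1 N and z of each of tin_left, tin_middle in the frame of tray below 0.013 m and y of each of tin_left, tin_middle in the frame of tray below 0.155 m and angle between each of tin_left, tin_middle's own z axis and vertical below 0.15 rad and contact force between each of tin_left, tin_middle and tray above 0.5 N), for 0.2 s.
At the end, for the whole second after the job is handed in: Latch closed (under 0.06 rad); the heaviest tin held still in the fingers, within 0.35 rad of upright, underside over 100 mm above the bench, touching no tray or tin; the other two (each pressing under 4 N on the tray) at rest on the tray floor, upright within 0.15 rad, untouched (value of joint latch below 0.06 rad and ((z of tin_left in the frame of tray above 0.1 m and angle between tin_left's own z axis and vertical below 0.35 rad and contact force between tin_left and the fingers above 0.5 N and contact force between tin_left and tray below 0.1 N and linear speed of tin_left below 0.05 m/s and (z of tin_middle in the frame of tray below 0.013 m and y of tin_middle in the frame of tray below 0.155 m and angle between tin_middle's own z axis and vertical below 0.15 rad and contact force between tin_middle and tray between 0.5 and 4 N and linear speed of tin_middle below 0.03 m/s and contact force between tin_middle and the arm below 0.1 N and contact force between tin_middle and the fingers below 0.1 N and contact force between tin_left and tin_middle below 0.05 N) and (z of tin_right in the frame of tray below 0.013 m and y of tin_right in the frame of tray below 0.155 m and angle between tin_right's own z axis and vertical below 0.15 rad and contact force between tin_right and tray between 0.5 and 4 N and linear speed of tin_right below 0.03 m/s and contact force between tin_right and the arm below 0.1 N and contact force between tin_right and the fingers below 0.1 N and contact force between tin_left and tin_right below 0.05 N)) or (z of tin_middle in the frame of tray above 0.1 m and angle between tin_middle's own z axis and vertical below 0.35 rad and contact force between tin_middle and the fingers above 0.5 N and contact force between tin_middle and tray below 0.1 N and linear speed of tin_middle below 0.05 m/s and (z of tin_left in the frame of tray below 0.013 m and y of tin_left in the frame of tray below 0.155 m and angle between tin_left's own z axis and vertical below 0.15 rad and contact force between tin_left and tray between 0.5 and 4 N and linear speed of tin_left below 0.03 m/s and contact force between tin_left and the arm below 0.1 N and contact force between tin_left and the fingers below 0.1 N and contact force between tin_middle and tin_left below 0.05 N) and (z of tin_right in the frame of tray below 0.013 m and y of tin_right in the frame of tray below 0.155 m and angle between tin_right's own z axis and vertical below 0.15 rad and contact force between tin_right and tray between 0.5 and 4 N and linear speed of tin_right below 0.03 m/s and contact force between tin_right and the arm below 0.1 N and contact force between tin_right and the fingers below 0.1 N and contact force between tin_middle and tin_right below 0.05 N)) or (z of tin_right in the frame of tray above 0.1 m and angle between tin_right's own z axis and vertical below 0.35 rad and contact force between tin_right and the fingers above 0.5 N and contact force between tin_right and tray below 0.1 N and linear speed of tin_right below 0.05 m/s and (z of tin_left in the frame of tray below 0.013 m and y of tin_left in the frame of tray below 0.155 m and angle between tin_left's own z axis and vertical below 0.15 rad and contact force between tin_left and tray between 0.5 and 4 N and linear speed of tin_left below 0.03 m/s and contact force between tin_left and the arm below 0.1 N and contact force between tin_left and the fingers below 0.1 N and contact force between tin_right and tin_left below 0.05 N) and (z of tin_middle in the frame of tray below 0.013 m and y of tin_middle in the frame of tray below 0.155 m and angle between tin_middle's own z axis and vertical below 0.15 rad and contact force between tin_middle and tray between 0.5 and 4 N and linear speed of tin_middle below 0.03 m/s and contact force between tin_middle and the arm below 0.1 N and contact force between tin_middle and the fingers below 0.1 N and contact force between tin_right and tin_middle below 0.05 N)))); the arm keeps its last pose, push and grip.
It fails at once if a tin is tipped over (more than 0.7 rad) (angle between any of tin_left, tin_middle, tin_right's own z axis and vertical above 0.7 rad).
It fails at once if a bystander is pushed more than 30 mm from its place (distance of any of bearing, tape, jar, mug, screwdriver from where it was at the start of the episode above 0.03 m).
It also fails if it takes over 61 s, if anything falls off the work surface, if the arm or the gripper's body presses on something with over 40 N, if the wrist force passes 120 N, or if a joint passes its speed limit or range.

ROBOT

A 7-joint arm with a two-finger parallel gripper is mounted at the origin on the work surface. World frame = base frame: x ahead of the robot, y to its left, z up, the work surface at z = 0. Lengths are in m, angles in rad, forces in N, time in s.
With the tool pointing down it reaches from about 0.4 to 0.875 m from the base axis. Payload 19.3 kg.
Tool frame: the origin (TCP) lies where the fingers leave the gripper's body, on its centre line; the fingertips stand bot.tip_reach ahead of it and the grasp point (between the pads) lies 54 mm ahead of it (bot.tip_reach is the distance from the TCP to the fingertips, in m); z points along the fingers, y is the line along which they close (so a half turn about z gives the same grasp; the last joint's range is limited). The gripper opens to 85 mm and grips with 20 to 120 N. Pads are 22 mm wide; open, the fingers measure 114 mm over their backs; the gripper's body (76 mm by 85 mm) begins 54 mm behind the grasp point. The pads swing forward as they close: fully open they stand 13 mm farther back than shut.
Start: joints at [-1.285, 0.521, -0.036, 1.599, 0.021, 1.021, -0.113], TCP at [0.218, 0.586, 0.304] pointing down, gripper open.
Joint ranges: [-2.91, 2.91], [-0.3, 2.13], [-1.5, 1.42], [0.17, 2.43], [-1.26, 4.41], [0.16, 1.93], [-2.52, 2.52]. Speed limits (rad/s): [1.89, 1.89, 2.39, 2.39, 3.01, 3.01, 3.01].

INTERFACE

Orientations are given as [roll, pitch, yaw] about the fixed x, y, z axes, in that order (R = Rz(yaw) Ry(pitch) Rx(roll)).
In Python, from workcell import bot gives the robot as it stands. The module is installed in compiled form; this text tells all that it offers.
- The arm moves only by the shell command python3 -m jog 'ROWS' [FORCE]. ROWS is JSON, a list that holds one entry, the list of rows, each a list of 7 numbers: the shift along the tool's x, y, z in mm, then the turn, a rotation vector about the tool's x, y, z in rad, then the opening, from 0 (shut) to 1 (fully open). In form: [[[tx, ty, tz, wx, wy, wz, fingers], ...]]. A call has 1 to 5 rows; each row shifts and turns the commanded pose from where the row before left it, along the tool's axes as they then stand; what a row does not reach is not made up. A row lasts 1/10 s, in which the tool goes at most 50 mm and 8.59 degrees, less where a joint would pass 70% of its speed; a pose out of reach is approached as far as the arm can. A call is refused whole if a number of a shift passes 50 or a number of a turn 0.15, either way. A call with a gripper value outside its range is refused whole. The fingers move at their own pace and stop on an object; FORCE is the grip in N (left out, the last holds). Time passes only in rows, so rows that do not move let the fingers close. It gives the time, the measured TCP pose, the force, the opening and the grip force at its end, in the units of the state.
- bot.observe(): the state, without advancing time (a new reading comes with each control period).
- bot.grab_frame(name): name is "side" or "top" or "wrist"; returns a dict with "img" (480x640x3 uint8, red, green, blue), "intrinsics" (3x3 intrinsics, pixels), "k1" (the pictures are not rectified: a ray, as slopes to the right and down, at radius r is drawn at 1 + k1 r^2 times it, then the intrinsics apply), "R" (3x3) and "t" (3): a world point X has camera coordinates R X + t; the wrist camera has in their place "tool_from_camera" (4x4, takes a point from camera to tool coordinates, whose origin is the TCP and whose axes are the flange's). Camera axes: x right, y down, z forward; pixel columns grow to the right and rows downward; lengths in m; the calibration is good to about 2 mm. A picture is of the moment at which its call begins: read the wrist's pose just before it. There is no depth.
- bot.job_done(): hands the job in; it is judged then, once.
Trained networks look in a picture, given as the dict that the camera call returned (one of the last four; its "shot" number tells which), for a name from the list of things; names that differ only in an ending like _2 or _b are one class to them, and where a whole thing is asked for, a point or a joint stands for the part that bears it (a point fixed in the world has none). Each returns a list of dicts, best first, with "conf" (0 to 1); they miss things now and then, are a little off and sometimes report something else, mostly with a low value. They report only what shows in the picture. A call takes as long as a camera call.
- bot.trace(query, picture): "region" (480x640 bool, what is visible of it).
- bot.spot_point(query, picture): "xyz" ([x, y, z] in m, in world coordinates, good to about 4 mm: a listed point, or the origin of a listed thing).
The state is a dict: "clock": time; "qpos": joint angles; "qd": joint speeds; "joint_efforts": joint torques, N m; "position": TCP position; "tool_rot": TCP orientation; "force": force on the tool from outside, world axes, zero at the start; "moment": the same for the moment, N m; "grip_width": finger opening in m; "finger_force": force on a finger pad.
Only numpy, scipy, OpenCV 4.12 (cv2) and the standard library are available. Lean on these libraries where they do the work, as an engineer would, in place of code of your own. Each camera call takes 0.05 s, during which the arm holds its last target. There are 200 camera calls.

## Working session

There is one attempt and no reset: what is moved stays moved. The work goes in short steps, Python scripts to look and compute and a shell command to move; the robot and the scene stay as the last step left them, time stands still between calls to the robot, and variables do not carry over. Pictures are saved under pics/ and viewed, at most 10 in all, crops included, and the job is handed in when it is done.

```bash
mkdir -p pics
cat > h.py <<'E'
import numpy as np, cv2
from workcell import bot
def ray(f,uv):
    K=np.array(f["intrinsics"]);d=((uv[0]-K[0,2])/K[0,0],(uv[1]-K[1,2])/K[1,1])
    d=np.array(d);s=d.copy()
    for _ in range(20): s=d/(1+f["k1"]*(s@s))
    return np.array([s[0],s[1],1])
def save(f,n): cv2.imwrite("pics/"+n,f["img"][:,:,::-1])
E
python3 - <<'E'
from h import *
o=bot.observe();print({k:np.round(v,3) for k,v in o.items()},bot.tip_reach)
fs={}
for n in("top","side"):
    f=bot.grab_frame(n);save(f,n+".png")
    print(n,f["t"])
    for q in("tray","tin_left","tin_middle","tin_right","latch_pivot","latch_knob"):
        r=bot.spot_point(q,f);print(q,[(np.round(x["xyz"],3),round(x["conf"],2)) for x in r[:4]])
E
python3 -c "
import cv2,numpy as np
a=cv2.imread('pics/top.png');b=cv2.imread('pics/side.png')
cv2.imwrite('pics/both.png',cv2.resize(np.vstack([a,b]),(400,600)))"
```

```text
{'clock': np.float64(0.0), 'qpos': array([-1.285,  0.522, -0.036,  1.6  ,  0.021,  1.021, -0.113]), 'qd': array([ 0.001, -0.   , -0.   , -0.   , -0.001,  0.   , -0.001]), 'joint_efforts': array([ 0.0000e+00, -9.2710e+01,  1.9790e+00, -3.6997e+01,  1.8000e-02,
        7.0000e-03, -0.0000e+00]), 'position': array([0.218, 0.586, 0.303]), 'tool_rot': array([-3.14 ,  0.   ,  2.786]), 'force': array([-0.745,  1.016, -0.287]), 'moment': array([ 0.003, -0.08 ,  0.065]), 'finger_force': np.float64(0.0), 'grip_width': np.float64(0.086)} 0.0726
top [-0.1164509   0.58918219  1.29940832]
tray [(array([ 0.566, -0.101, -0.002]), 0.81), (array([ 0.616, -0.479,  0.005]), 0.25)]
tin_left [(array([0.523, 0.002, 0.006]), 0.91)]
tin_middle [(array([ 0.561, -0.094,  0.007]), 0.83)]
tin_right [(array([ 0.548, -0.219,  0.012]), 0.58)]
latch_pivot [(array([0.473, 0.123, 0.034]), 0.89), (array([0.523, 0.001, 0.007]), 0.18)]
latch_knob [(array([0.525, 0.181, 0.088]), 0.67)]
side [0.54169696 0.18398813 0.89265919]
tray [(array([ 0.566, -0.101, -0.002]), 0.78), (array([ 0.788, -0.106, -0.003]), 0.49), (array([ 0.398, -0.447,  0.   ]), 0.2)]
tin_left [(array([ 0.529, -0.002,  0.007]), 0.86), (array([ 0.561, -0.098,  0.008]), 0.34), (array([ 0.614, -0.479,  0.002]), 0.24)]
tin_middle [(array([ 0.56 , -0.097,  0.009]), 0.59)]
tin_right [(array([ 0.546, -0.214,  0.011]), 0.96)]
latch_pivot [(array([0.474, 0.122, 0.033]), 0.89)]
latch_knob [(array([0.522, 0.183, 0.09 ]), 0.63), (array([ 0.546, -0.214,  0.009]), 0.27)]
```

View pics/top.png

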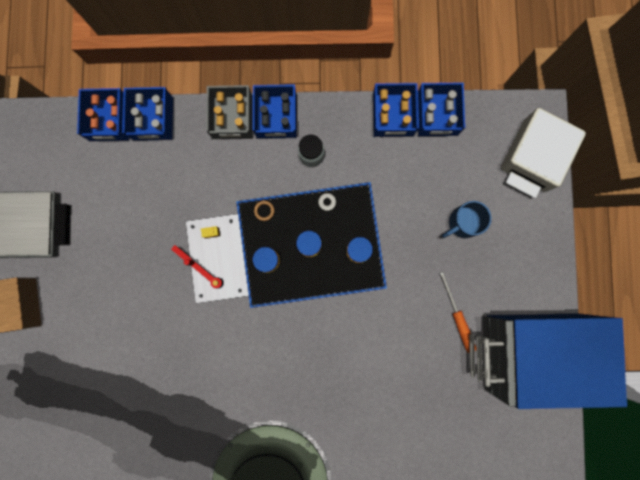

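View pics/side.png

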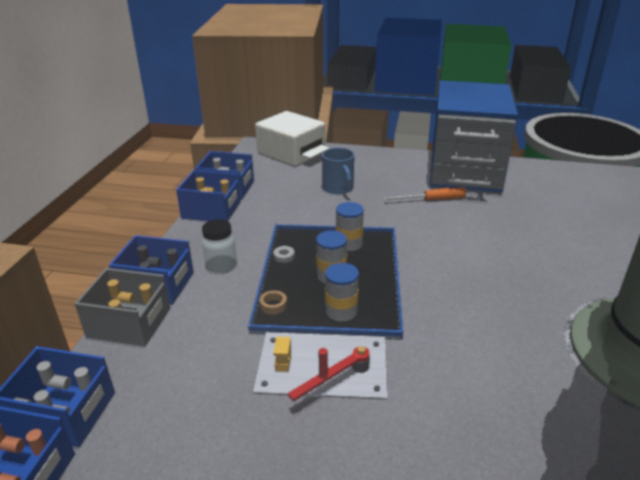

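The top view shows the tray centred near (310,245), with tin lids at (265,260), (308,243) and (360,250). The latch hinge is at (217,283) with its knob near (188,260), and the yellow catch is at (210,232). The side view agrees, and both views give matching network positions. Tray yaw is about 0.14 rad and the latch is open about 0.72 rad.

```bash
cat >> h.py <<'E'
from scipy.spatial.transform import Rotation as Ro
YAW=0.142; PIV=np.array([.4735,.1225])
def tw(x,y): # offset from pivot, tray axes (mm) -> world m
    c,s=np.cos(YAW),np.sin(YAW); return PIV+np.array([c*x-s*y,s*x+c*y])/1000
def plan(xyz,yaw=None,n=5,start=None):
    o=bot.observe(); p=np.array(start[0] if start else o["position"]); y0=start[1] if start else o["tool_rot"][2]
    yaw=y0 if yaw is None else yaw
    dy=(yaw-y0+np.pi)%(2*np.pi)-np.pi
    for i in range(n):
        R=Ro.from_euler("xyz",[np.pi,0,y0+dy*i/n]).as_matrix()
        print(np.round(1000*R.T@((np.array(xyz)-p)/n),1),"wz",round(-dy/n,3))
E
python3 - <<'E'
from h import *
t=tw(57,90);print(t);plan([*t,.2],1.713,12);print()
plan([*t,.125],1.713,3,start=([*t,.2],1.713))
E
```

```text
[0.5171892  0.21966097]
[-34.  -19.9   8.7] wz 0.089
[-35.7 -16.8   8.7] wz 0.089
[-37.  -13.5   8.7] wz 0.089
[-38.1 -10.2   8.7] wz 0.089
[-38.8  -6.7   8.7] wz 0.089
[-39.3  -3.2   8.7] wz 0.089
[-39.4   0.3   8.7] wz 0.089
[-39.2   3.8   8.7] wz 0.089
[-38.7   7.3   8.7] wz 0.089
[-37.9  10.7   8.7] wz 0.089
[-36.8  14.1   8.7] wz 0.089
[-35.4  17.3   8.7] wz 0.089

[ 0. -0. 25.] wz -0.0
[ 0. -0. 25.] wz -0.0
[ 0. -0. 25.] wz -0.0
```

```bash
python3 -m jog '[[[-34,-20,9,0,0,0.089,0],[-36,-17,9,0,0,0.089,0],[-37,-13.5,9,0,0,0.089,0],[-38,-10,9,0,0,0.089,0],[-39,-7,9,0,0,0.089,0]]]' 20
python3 -m jog '[[[-39,-3,9,0,0,0.089,0],[-39,0,9,0,0,0.089,0],[-39,4,9,0,0,0.089,0],[-39,7,9,0,0,0.089,0],[-38,11,9,0,0,0.089,0]]]'
python3 -m jog '[[[-37,14,8,0,0,0.089,0],[-35,17,8,0,0,0.089,0],[0,0,0,0,0,0,0],[0,0,0,0,0,0,0]]]'
python3 - <<'E'
from h import *
o=bot.observe();t=tw(57,90);print(o["position"],o["tool_rot"],t)
plan([*t,.125],1.713,3)
f=bot.grab_frame("wrist");save(f,"w1.png");T=np.array(f["tool_from_camera"]);R=Ro.from_euler("xyz",o["tool_rot"]).as_matrix()
for q in("latch_knob","latch_pivot"):
    print(q,[(np.round(x["xyz"],3),round(x["conf"],2)) for x in bot.spot_point(q,f)[:3]])
E
```

```text
clock: 1.2
position: [0.3436, 0.4316, 0.2588]
tool_rot: [3.141, -0.0, 2.337]
force: [1.3, 0.5, 0.4]
grip_width: 0.012
finger_force: 0.0
clock: 1.7
position: [0.4686, 0.28, 0.2138]
tool_rot: [3.141, -0.0, 1.892]
force: [-0.5, 0.8, 0.1]
grip_width: -0.0002
finger_force: 0.0
clock: 2.1
position: [0.5178, 0.2199, 0.1977]
tool_rot: [-3.141, 0.0, 1.716]
force: [0.0, -0.5, 0.1]
grip_width: 0.0002
finger_force: 0.0
[0.51778609 0.21990091 0.19765096] [-3.14123845e+00  2.63677006e-04  1.71648393e+00] [0.5171892  0.21966097]
[-0.1 -0.2 24.2] wz 0.001
[-0.1 -0.2 24.2] wz 0.001
[-0.1 -0.2 24.2] wz 0.001
latch_knob []
latch_pivot [(array([0.471, 0.127, 0.032]), 0.65)]
```

View pics/w1.png

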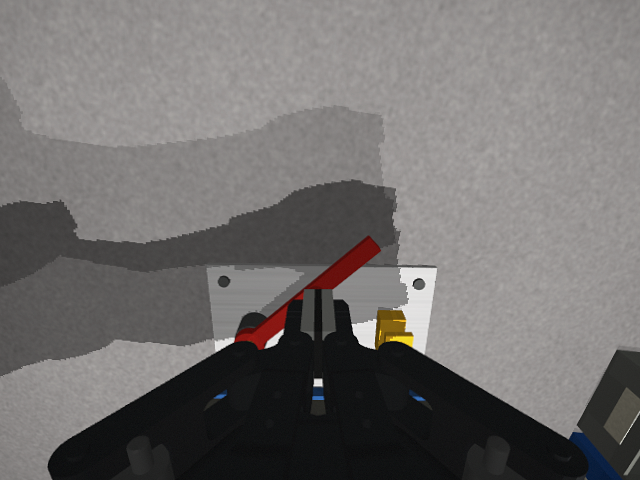

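The wrist view shows the shut fingers near (318,300), beyond the red bar on its open side and hiding the knob. The catch is at (393,328). I'll descend and push.

```bash
python3 -m jog '[[[0,0,24,0,0,0,0],[0,0,24,0,0,0,0],[0,0,24,0,0,0,0],[0,0,0,0,0,0,0]]]'
python3 -m jog '[[[-10,1,0,0,0,0,0],[-10,2,0,0,0,0,0],[-10,3,0,0,0,0,0],[-10,4,0,0,0,0,0],[-10,4,0,0,0,0,0]]]'
python3 -m jog '[[[-6,2,0,0,0,0,0],[-6,2,0,0,0,0,0],[-6,0,0,0,0,0,0],[0,0,0,0,0,0,0]]]'
python3 - <<'E'
from h import *
o=bot.observe();print(o["position"],o["force"],tw(75,18))
f=bot.grab_frame("top");g=bot.grab_frame("side")
a=cv2.resize(f["img"][200:320,150:310],(800,600))[:, :];cv2.imwrite("pics/c1.png",np.hstack([cv2.resize(f["img"][200:320,150:270],(400,400)),cv2.resize(g["img"][300:420,240:400],(400,400))])[:,:,::-1])
for x in(f,g):
  for q in("latch_knob","latch_pivot"):
    print(q,[(np.round(x["xyz"],3),round(x["conf"],2)) for x in bot.spot_point(q,x)[:2]])
E
```

```text
clock: 2.65
position: [0.5159, 0.2211, 0.1238]
tool_rot: [-3.138, 0.001, 1.72]
force: [-0.6, 0.4, 0.5]
grip_width: -0.0001
finger_force: 0.0
clock: 3.15
position: [0.5401, 0.1728, 0.1274]
tool_rot: [3.138, -0.001, 1.718]
force: [3.0, 4.7, 0.4]
grip_width: 0.0002
finger_force: 1.9
clock: 3.55
position: [0.5453, 0.1548, 0.1261]
tool_rot: [-3.142, 0.0, 1.717]
force: [-0.2, 0.3, 0.9]
grip_width: 0.0001
finger_force: 0.0
[0.54530691 0.1548414  0.12608784] [-0.24943327  0.27914693  0.94045209] [0.5451977  0.15093307]
latch_knob [(array([0.548, 0.138, 0.084]), 0.7)]
latch_pivot [(array([0.473, 0.122, 0.032]), 0.87)]
latch_knob []
latch_pivot [(array([0.472, 0.124, 0.034]), 0.71), (array([ 0.542, -0.216,  0.009]), 0.57)]
```

View pics/c1.png

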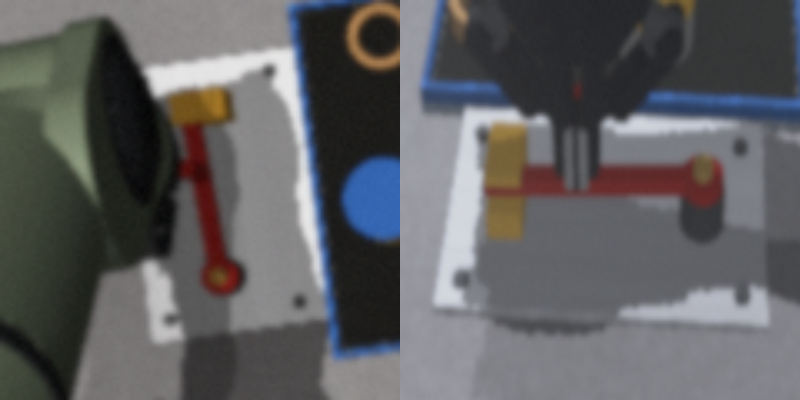

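The crops show the red bar inside the yellow catch (left crop, bar from (220,275) to (190,115)), almost closed. I'll push in small steps until the stop is felt.

```bash
python3 -m jog '[[[-3,0,0,0,0,0,0],[0,0,0,0,0,0,0],[0,0,0,0,0,0,0]]]'
python3 -m jog '[[[-3,0,0,0,0,0,0],[0,0,0,0,0,0,0],[0,0,0,0,0,0,0]]]'
python3 -m jog '[[[-3,0,0,0,0,0,0],[0,0,0,0,0,0,0],[0,0,0,0,0,0,0]]]'
```

```text
clock: 4.15
position: [0.5457, 0.1528, 0.1259]
tool_rot: [-3.141, 0.0, 1.718]
force: [0.1, -0.5, 0.1]
grip_width: 0.0
finger_force: 0.0
clock: 4.45
position: [0.5462, 0.15, 0.1259]
tool_rot: [3.141, -0.0, 1.718]
force: [1.8, 1.4, -0.0]
grip_width: -0.0001
finger_force: 0.9
clock: 4.75
position: [0.5463, 0.1495, 0.126]
tool_rot: [3.141, -0.003, 1.72]
force: [-2.5, 15.0, -0.7]
grip_width: -0.0002
finger_force: 8.1
```

The stop is felt at 15 N. I'll retract, check the latch and go above the left tin.

```bash
python3 -m jog '[[[8,0,0,0,0,0,0],[8,0,-20,0,0,0,0],[0,0,-40,0,0,0,0.5],[0,0,-40,0,0,0,1],[0,0,0,0,0,0,1]]]'
python3 - <<'E'
from h import *
o=bot.observe();print(o["position"],o["tool_rot"])
f=bot.grab_frame("top");g=bot.grab_frame("side")
cv2.imwrite("pics/c2.png",np.hstack([cv2.resize(f["img"][200:320,150:270],(400,400)),cv2.resize(g["img"][300:420,240:400],(400,400))])[:,:,::-1])
for x in(f,g):
  for q in("latch_knob","latch_pivot","tin_left","tin_middle","tin_right","tray"):
    print(q,[(np.round(x["xyz"],3),round(x["conf"],2)) for x in bot.spot_point(q,x)[:1]])
plan([.526,0,.22],1.713,5)
E
```

```text
clock: 5.25
position: [0.5459, 0.163, 0.2305]
tool_rot: [3.135, -0.001, 1.717]
force: [-0.1, -0.7, -0.1]
grip_width: 0.0428
finger_force: 0.0
[0.5458795  0.16297883 0.23050249] [ 3.13534694e+00 -1.19839556e-03  1.71711082e+00]
latch_knob [(array([0.551, 0.133, 0.087]), 0.75)]
latch_pivot [(array([0.474, 0.121, 0.03 ]), 0.84)]
tin_left [(array([0.526, 0.004, 0.007]), 0.92)]
tin_middle [(array([ 0.56 , -0.097,  0.012]), 0.72)]
tin_right [(array([ 0.544, -0.216,  0.009]), 0.56)]
tray [(array([ 0.565, -0.102, -0.003]), 0.79)]
latch_knob [(array([0.472, 0.123, 0.035]), 0.74)]
latch_pivot [(array([0.472, 0.124, 0.03 ]), 0.94)]
tin_left [(array([ 0.529, -0.004,  0.01 ]), 0.73)]
tin_middle [(array([ 0.559, -0.099,  0.012]), 0.64)]
tin_right [(array([ 0.546, -0.214,  0.009]), 0.81)]
tray [(array([ 0.563, -0.102,  0.002]), 0.67)]
[-31.7  -8.4   1.2] wz 0.001
[-31.7  -8.3   1.2] wz 0.001
[-31.7  -8.3   1.2] wz 0.001
[-31.7  -8.3   1.2] wz 0.001
[-31.7  -8.3   1.2] wz 0.001
```

View pics/c2.png

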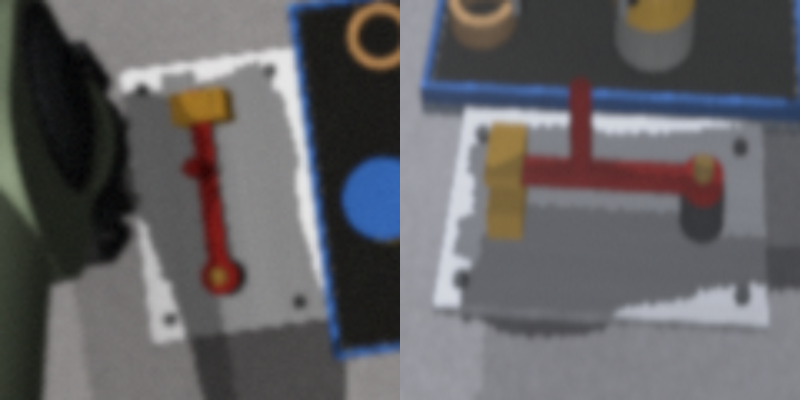

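The latch is home: the bar runs parallel to the tray edge from (222,275) to (203,120) and sits centred in the catch. Next is the left tin at about (0.527, 0.000).

```bash
python3 -m jog '[[[-32,-8,2,0,0,0,1],[-32,-8,2,0,0,0,1],[-32,-8,2,0,0,0,1],[-32,-8,2,0,0,0,1],[-31,-8,2,0,0,0,1]]]'
python3 -m jog '[[[0,0,0,0,0,0,1],[0,0,0,0,0,0,1]]]'
python3 - <<'E'
from h import *
o=bot.observe();print(o["position"],o["tool_rot"])
f=bot.grab_frame("wrist");save(f,"w2.png")
for q in("tin_left","tin_middle"): print(q,[(np.round(x["xyz"],3),round(x["conf"],2)) for x in bot.spot_point(q,f)[:2]])
plan([.5268,0,.115],1.713,4)
E
```

```text
clock: 6.45
position: [0.5277, -0.0016, 0.2159]
tool_rot: [3.141, 0.0, 1.718]
force: [0.7, 0.7, -0.1]
grip_width: 0.0854
finger_force: 0.0
clock: 6.65
position: [0.528, -0.0007, 0.216]
tool_rot: [3.141, -0.0, 1.716]
force: [-0.1, 0.9, 0.1]
grip_width: 0.0854
finger_force: 0.0
[ 0.52798004 -0.00069534  0.21596765] [ 3.14145673e+00 -9.52207550e-05  1.71632051e+00]
tin_left [(array([ 0.523, -0.002,  0.01 ]), 0.93)]
tin_middle [(array([ 0.562, -0.102,  0.01 ]), 0.66)]
[-0.1 -0.4 25.2] wz 0.002
[-0.1 -0.4 25.2] wz 0.002
[-0.1 -0.4 25.2] wz 0.002
[-0.1 -0.4 25.2] wz 0.002
```

View pics/w2.png

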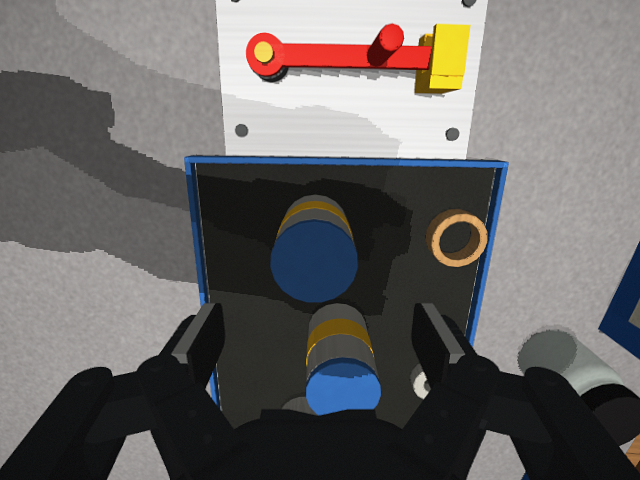

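The wrist view shows the left lid at (314,260), centred between the fingers (midline about 318). The latch bar is in the catch. Descending and gripping.

```bash
python3 -m jog '[[[0,-1,30,0,0,0,1],[0,-1,30,0,0,0,1],[0,0,25,0,0,0,1],[0,0,16,0,0,0,1],[0,0,0,0,0,0,1]]]'
python3 -m jog '[[[0,0,0,0,0,0,0],[0,0,0,0,0,0,0],[0,0,0,0,0,0,0],[0,0,0,0,0,0,0],[0,0,0,0,0,0,0]]]' 50
python3 -m jog '[[[0,0,-10,0,0,0,0],[0,0,-15,0,0,0,0],[0,0,-15,0,0,0,0],[0,0,-10,0,0,0,0],[0,0,0,0,0,0,0]]]'
python3 -m jog '[[[0,0,0,0,0,0,0],[0,0,0,0,0,0,0],[0,0,0,0,0,0,0],[0,0,0,0,0,0,0]]]'
python3 -m jog '[[[0,0,0,0,0,0,0],[0,0,0,0,0,0,0]]]'
```

```text
clock: 7.3
position: [0.5252, 0.0003, 0.1131]
tool_rot: [-3.139, -0.0, 1.719]
force: [-0.5, 1.2, 0.6]
grip_width: 0.0856
finger_force: 0.0
clock: 7.8
position: [0.5265, -0.0003, 0.1162]
tool_rot: [3.14, -0.0, 1.718]
force: [-2.3, 1.0, 8.0]
grip_width: 0.0537
finger_force: 52.0
clock: 8.3
position: [0.5266, -0.0005, 0.1666]
tool_rot: [3.139, 0.0, 1.718]
force: [0.3, -0.1, -2.6]
grip_width: 0.0541
finger_force: 53.4
clock: 8.7
position: [0.5258, -0.0006, 0.1645]
tool_rot: [-3.141, 0.0, 1.718]
force: [-0.2, -0.7, -2.1]
grip_width: 0.0544
finger_force: 53.4
clock: 8.9
position: [0.5259, -0.0006, 0.1648]
tool_rot: [-3.141, 0.0, 1.718]
force: [0.6, -0.4, -2.5]
grip_width: 0.0536
finger_force: 53.4
```

Left reads about 2.4 N, so it is light. Setting it down and going to the middle tin at (0.560, -0.098).

```bash
python3 -m jog '[[[0,0,15,0,0,0,0],[0,0,15,0,0,0,0],[0,0,12,0,0,0,0],[0,0,5,0,0,0,0],[0,0,2,0,0,0,0]]]'
python3 -m jog '[[[0,0,0,0,0,0,0],[0,0,0,0,0,0,0],[0,0,0,0,0,0,0.8],[0,0,0,0,0,0,1],[0,0,0,0,0,0,1]]]'
python3 -m jog '[[[0,0,0,0,0,0,1],[0,0,-15,0,0,0,1],[0,0,-30,0,0,0,1],[0,0,-35,0,0,0,1],[0,0,-20,0,0,0,1]]]'
python3 - <<'E'
from h import *
o=bot.observe();print(o["position"],o["tool_rot"])
for n in("top","side"):
  f=bot.grab_frame(n)
  for q in("tin_left","tin_middle","tin_right"): print(q,[(np.round(x["xyz"],3),round(x["conf"],2)) for x in bot.spot_point(q,f)[:2]])
plan([.560,-.098,.215],1.713,3)
E
```

```text
clock: 9.4
position: [0.5256, -0.0007, 0.1161]
tool_rot: [-3.14, -0.0, 1.717]
force: [-14.6, 0.3, 43.7]
grip_width: 0.0543
finger_force: 57.3
clock: 9.9
position: [0.5261, -0.0006, 0.116]
tool_rot: [3.141, 0.0, 1.718]
force: [0.8, -0.1, -0.1]
grip_width: 0.0853
finger_force: 0.0
clock: 10.4
position: [0.5264, -0.0007, 0.2181]
tool_rot: [3.14, 0.0, 1.717]
force: [0.6, -0.4, -0.7]
grip_width: 0.0853
finger_force: 0.0
[ 0.52640106 -0.00071418  0.21813609] [3.13965411e+00 1.10659684e-04 1.71747768e+00]
tin_left []
tin_middle [(array([ 0.564, -0.092,  0.009]), 0.75)]
tin_right [(array([ 0.546, -0.217,  0.01 ]), 0.85), (array([ 0.615, -0.477,  0.004]), 0.27)]
tin_left [(array([ 0.529, -0.002,  0.005]), 0.86)]
tin_middle [(array([ 0.56 , -0.097,  0.009]), 0.73)]
tin_right [(array([ 0.547, -0.214,  0.012]), 0.91), (array([ 0.665, -0.142,  0.008]), 0.52)]
[-33.8   6.6   0. ] wz 0.002
[-33.8   6.6   0. ] wz 0.002
[-33.8   6.7   0. ] wz 0.002
```

```bash
python3 -m jog '[[[-34,7,0,0,0,0,1],[-34,6,0,0,0,0,1],[-33,6,0,0,0,0,1],[0,0,0,0,0,0,1],[0,0,0,0,0,0,1]]]'
python3 - <<'E'
from h import *
o=bot.observe();print(o["position"],o["tool_rot"])
f=bot.grab_frame("wrist")
for q in("tin_left","tin_middle","tin_right"): print(q,[(np.round(x["xyz"],3),round(x["conf"],2)) for x in bot.spot_point(q,f)[:2]])
plan([.560,-.0975,.115],1.713,4)
E
```

```text
clock: 11.3
position: [0.5592, -0.0983, 0.2151]
tool_rot: [-3.14, -0.0, 1.716]
force: [-0.7, 0.2, 0.3]
grip_width: 0.0857
finger_force: 0.0
[ 0.55922961 -0.09830065  0.21508395] [-3.14025043e+00 -2.25432558e-04  1.71627325e+00]
tin_left [(array([ 0.524, -0.001,  0.009]), 0.65)]
tin_middle [(array([ 0.564, -0.1  ,  0.009]), 0.71)]
tin_right [(array([ 0.546, -0.215,  0.008]), 0.55), (array([ 0.403, -0.448, -0.002]), 0.5)]
[-0.2  0.1 25.2] wz 0.002
[-0.2  0.1 25.2] wz 0.002
[-0.2  0.1 25.2] wz 0.002
[-0.2  0.1 25.2] wz 0.002
```

```bash
python3 -m jog '[[[0,1,30,0,0,0,1],[0,1,30,0,0,0,1],[0,0,25,0,0,0,1],[0,0,15,0,0,0,1],[0,0,0,0,0,0,1]]]'
python3 -m jog '[[[0,0,0,0,0,0,0],[0,0,0,0,0,0,0],[0,0,0,0,0,0,0],[0,0,0,0,0,0,0],[0,0,0,0,0,0,0]]]' 50
python3 -m jog '[[[0,0,-10,0,0,0,0],[0,0,-15,0,0,0,0],[0,0,-15,0,0,0,0],[0,0,-10,0,0,0,0],[0,0,0,0,0,0,0]]]'
python3 -m jog '[[[0,0,0,0,0,0,0],[0,0,0,0,0,0,0],[0,0,0,0,0,0,0],[0,0,0,0,0,0,0]]]'
python3 -m jog '[[[0,0,0,0,0,0,0],[0,0,0,0,0,0,0]]]'
```

```text
clock: 12.0
position: [0.5608, -0.0968, 0.1144]
tool_rot: [-3.139, -0.001, 1.718]
force: [0.8, -0.5, 0.2]
grip_width: 0.0854
finger_force: 0.0
clock: 12.5
position: [0.5619, -0.0975, 0.1174]
tool_rot: [3.14, 0.0, 1.718]
force: [-3.2, 0.6, 10.1]
grip_width: 0.0555
finger_force: 51.6
clock: 13.0
position: [0.5622, -0.0975, 0.1679]
tool_rot: [3.139, 0.001, 1.718]
force: [0.2, 0.4, -7.3]
grip_width: 0.0552
finger_force: 55.2
clock: 13.4
position: [0.5613, -0.0974, 0.1655]
tool_rot: [-3.141, -0.0, 1.718]
force: [0.6, -0.4, -6.4]
grip_width: 0.0554
finger_force: 55.2
clock: 13.6
position: [0.5615, -0.0974, 0.1657]
tool_rot: [-3.141, -0.0, 1.718]
force: [-0.1, -0.1, -6.5]
grip_width: 0.0551
finger_force: 55.2
```

Middle reads about 6.5 N, so it is the heavy one. Setting it down and hefting the right tin.

```bash
python3 -m jog '[[[0,0,15,0,0,0,0],[0,0,15,0,0,0,0],[0,0,11,0,0,0,0],[0,0,4,0,0,0,0],[0,0,2,0,0,0,0]]]'
python3 -m jog '[[[0,0,1,0,0,0,0],[0,0,0,0,0,0,0],[0,0,0,0,0,0,0.8],[0,0,0,0,0,0,1],[0,0,0,0,0,0,1]]]'
python3 -m jog '[[[0,0,0,0,0,0,1],[0,0,-15,0,0,0,1],[0,0,-30,0,0,0,1],[0,0,-35,0,0,0,1],[0,0,-20,0,0,0,1]]]'
python3 - <<'E'
from h import *
o=bot.observe();print(o["position"],o["tool_rot"])
plan([.546,-.2155,.215],1.713,4)
E
```

```text
clock: 14.1
position: [0.5613, -0.0975, 0.118]
tool_rot: [-3.141, -0.0, 1.718]
force: [-0.3, 0.2, -5.4]
grip_width: 0.055
finger_force: 55.1
clock: 14.6
position: [0.5618, -0.0975, 0.1184]
tool_rot: [3.141, 0.0, 1.718]
force: [-0.2, -0.0, -0.4]
grip_width: 0.0854
finger_force: 0.0
clock: 15.1
position: [0.562, -0.0977, 0.2214]
tool_rot: [3.139, 0.001, 1.717]
force: [0.4, 0.8, -0.6]
grip_width: 0.0854
finger_force: 0.0
[ 0.56204111 -0.09770915  0.22142078] [3.13879870e+00 6.54699673e-04 1.71740987e+00]
[-28.5  -8.3   1.6] wz 0.001
[-28.6  -8.2   1.6] wz 0.001
[-28.6  -8.2   1.6] wz 0.001
[-28.6  -8.2   1.6] wz 0.001
```

```bash
python3 -m jog '[[[-29,-8,1,0,0,0,1],[-29,-8,1,0,0,0,1],[-28,-8,1,0,0,0,1],[-28,-8,1,0,0,0,1],[0,0,0,0,0,0,1]]]'
python3 -m jog '[[[0,0,0,0,0,0,1]]]'
python3 - <<'E'
from h import *
o=bot.observe();print(o["position"],o["tool_rot"])
f=bot.grab_frame("wrist")
for q in("tin_left","tin_middle","tin_right"): print(q,[(np.round(x["xyz"],3),round(x["conf"],2)) for x in bot.spot_point(q,f)[:2]])
f=bot.grab_frame("side")
for q in("tin_left","tin_middle","tin_right"): print(q,[(np.round(x["xyz"],3),round(x["conf"],2)) for x in bot.spot_point(q,f)[:2]])
plan([.546,-.2155,.116],1.713,4)
E
```

```text
clock: 15.6
position: [0.5454, -0.2191, 0.2151]
tool_rot: [3.141, 0.002, 1.713]
force: [-0.5, 0.4, -0.1]
grip_width: 0.0854
finger_force: 0.0
clock: 15.7
position: [0.5464, -0.2153, 0.2148]
tool_rot: [3.141, 0.0, 1.716]
force: [0.9, 0.4, -0.7]
grip_width: 0.0855
finger_force: 0.0
[ 0.54643771 -0.2153415   0.21479762] [3.14099210e+00 2.02266406e-04 1.71644238e+00]
tin_left []
tin_middle [(array([ 0.565, -0.102,  0.007]), 0.61)]
tin_right [(array([ 0.55 , -0.216,  0.008]), 0.56)]
tin_left [(array([ 0.528, -0.002,  0.008]), 0.83)]
tin_middle [(array([ 0.56 , -0.098,  0.008]), 0.59)]
tin_right [(array([ 0.545, -0.215,  0.011]), 0.83)]
[-0.2 -0.2 24.5] wz 0.001
[-0.2 -0.2 24.5] wz 0.001
[-0.2 -0.2 24.5] wz 0.001
[-0.2 -0.2 24.5] wz 0.001
```

```bash
python3 -m jog '[[[0,0,30,0,0,0,1],[0,0,30,0,0,0,1],[0,0,24,0,0,0,1],[0,0,14,0,0,0,1],[0,0,0,0,0,0,1]]]'
python3 -m jog '[[[0,0,0,0,0,0,0],[0,0,0,0,0,0,0],[0,0,0,0,0,0,0],[0,0,0,0,0,0,0],[0,0,0,0,0,0,0]]]' 50
python3 -m jog '[[[0,0,-10,0,0,0,0],[0,0,-15,0,0,0,0],[0,0,-15,0,0,0,0],[0,0,-10,0,0,0,0],[0,0,0,0,0,0,0]]]'
python3 -m jog '[[[0,0,0,0,0,0,0],[0,0,0,0,0,0,0],[0,0,0,0,0,0,0],[0,0,0,0,0,0,0]]]'
python3 -m jog '[[[0,0,0,0,0,0,0],[0,0,0,0,0,0,0]]]'
```

```text
clock: 16.6
position: [0.5459, -0.2146, 0.1145]
tool_rot: [-3.139, -0.001, 1.718]
force: [0.2, 0.0, 0.5]
grip_width: 0.0855
finger_force: 0.0
clock: 17.1
position: [0.5471, -0.2151, 0.1174]
tool_rot: [3.14, 0.001, 1.718]
force: [-1.4, 0.1, 8.0]
grip_width: 0.0541
finger_force: 52.3
clock: 17.6
position: [0.5473, -0.2151, 0.1679]
tool_rot: [3.139, 0.001, 1.718]
force: [0.0, 0.0, -3.6]
grip_width: 0.0544
finger_force: 53.1
clock: 18.0
position: [0.5464, -0.2149, 0.1655]
tool_rot: [-3.141, -0.0, 1.718]
force: [0.6, 0.1, -1.3]
grip_width: 0.0544
finger_force: 53.1
clock: 18.2
position: [0.5465, -0.2149, 0.1657]
tool_rot: [-3.141, -0.0, 1.718]
force: [-0.7, -0.4, -2.5]
grip_width: 0.0543
finger_force: 53.1
```

Right reads about 2.4 N, so the middle tin is the heaviest. Setting the right one down and returning to the middle.

```bash
python3 -m jog '[[[0,0,15,0,0,0,0],[0,0,15,0,0,0,0],[0,0,11,0,0,0,0],[0,0,4,0,0,0,0],[0,0,2,0,0,0,0]]]'
python3 -m jog '[[[0,0,1,0,0,0,0],[0,0,0,0,0,0,0],[0,0,0,0,0,0,0.8],[0,0,0,0,0,0,1],[0,0,0,0,0,0,1]]]'
python3 -m jog '[[[0,0,0,0,0,0,1],[0,0,-15,0,0,0,1],[0,0,-30,0,0,0,1],[0,0,-35,0,0,0,1],[0,0,-20,0,0,0,1]]]'
python3 - <<'E'
from h import *
o=bot.observe();print(o["position"],o["tool_rot"])
f=bot.grab_frame("side")
for q in("tin_left","tin_middle","tin_right"): print(q,[(np.round(x["xyz"],3),round(x["conf"],2)) for x in bot.spot_point(q,f)[:2]])
plan([.5615,-.0975,.216],1.713,4)
E
```

```text
clock: 18.7
position: [0.5463, -0.2149, 0.118]
tool_rot: [-3.141, -0.0, 1.718]
force: [-0.3, -0.7, -1.3]
grip_width: 0.0545
finger_force: 53.2
clock: 19.2
position: [0.5467, -0.2149, 0.1182]
tool_rot: [3.141, 0.0, 1.718]
force: [0.7, 0.5, 0.2]
grip_width: 0.0854
finger_force: 0.0
clock: 19.7
position: [0.547, -0.2152, 0.2215]
tool_rot: [3.139, 0.001, 1.717]
force: [-0.8, -0.6, -0.5]
grip_width: 0.0859
finger_force: 0.0
[ 0.54703916 -0.21523542  0.22145544] [3.13896396e+00 1.20972896e-03 1.71742295e+00]
tin_left [(array([0.528, 0.001, 0.008]), 0.86), (array([0.649, 0.005, 0.01 ]), 0.56)]
tin_middle [(array([ 0.56 , -0.101,  0.011]), 0.61)]
tin_right [(array([0.47 , 0.122, 0.031]), 0.32)]
[28.5  8.   0.7] wz 0.001
[28.5  7.9  0.7] wz 0.001
[28.5  7.9  0.7] wz 0.001
[28.5  7.9  0.7] wz 0.001
```

```bash
python3 -m jog '[[[29,8,1,0,0,0,1],[29,8,1,0,0,0,1],[28,8,1,0,0,0,1],[28,8,0,0,0,0,1],[0,0,0,0,0,0,1]]]'
python3 -m jog '[[[0,0,0,0,0,0,1],[0,0,0,0,0,0,1]]]'
python3 -m jog '[[[0,0,30,0,0,0,1],[0,0,30,0,0,0,1],[0,0,25,0,0,0,1],[0,0,14,0,0,0,1],[0,0,0,0,0,0,1]]]'
python3 -m jog '[[[0,0,0,0,0,0,0],[0,0,0,0,0,0,0],[0,0,0,0,0,0,0],[0,0,0,0,0,0,0],[0,0,0,0,0,0,0]]]' 50
python3 -m jog '[[[0,0,-10,0,0,0,0],[0,0,-20,0,0,0,0],[0,0,-25,0,0,0,0],[0,0,-25,0,0,0,0],[0,0,-25,0,0,0,0]]]'
python3 -m jog '[[[0,0,-20,0,0,0,0],[0,0,-15,0,0,0,0],[0,0,-4,0,0,0,0],[0,0,0,0,0,0,0],[0,0,0,0,0,0,0]]]'
python3 -m jog '[[[0,0,0,0,0,0,0],[0,0,0,0,0,0,0],[0,0,0,0,0,0,0],[0,0,0,0,0,0,0],[0,0,0,0,0,0,0]]]'
python3 - <<'E'
from h import *
f=bot.grab_frame("side");save(f,"end.png")
E
```

```text
clock: 20.4
position: [0.5617, -0.0931, 0.2139]
tool_rot: [-3.14, -0.002, 1.723]
force: [0.4, -0.4, 0.5]
grip_width: 0.0853
finger_force: 0.0
clock: 20.6
position: [0.5612, -0.0983, 0.2145]
tool_rot: [-3.141, 0.0, 1.717]
force: [0.7, -1.2, 0.7]
grip_width: 0.0853
finger_force: 0.0
clock: 21.1
position: [0.5606, -0.0981, 0.1144]
tool_rot: [-3.139, -0.0, 1.717]
force: [0.2, 0.2, 1.1]
grip_width: 0.0855
finger_force: 0.0
clock: 21.6
position: [0.562, -0.0977, 0.1174]
tool_rot: [3.14, 0.001, 1.717]
force: [-2.5, -0.3, 7.3]
grip_width: 0.0553
finger_force: 52.0
clock: 22.1
position: [0.5612, -0.0974, 0.2228]
tool_rot: [3.141, -0.0, 1.718]
force: [1.2, 0.6, -6.8]
grip_width: 0.0553
finger_force: 55.4
clock: 22.6
position: [0.5612, -0.0973, 0.2594]
tool_rot: [-3.141, -0.0, 1.718]
force: [-0.4, -1.2, -5.2]
grip_width: 0.0554
finger_force: 55.5
clock: 23.1
position: [0.5615, -0.0974, 0.2598]
tool_rot: [-3.141, 0.0, 1.718]
force: [-0.4, -0.3, -6.3]
grip_width: 0.0552
finger_force: 55.5
```

View pics/end.png

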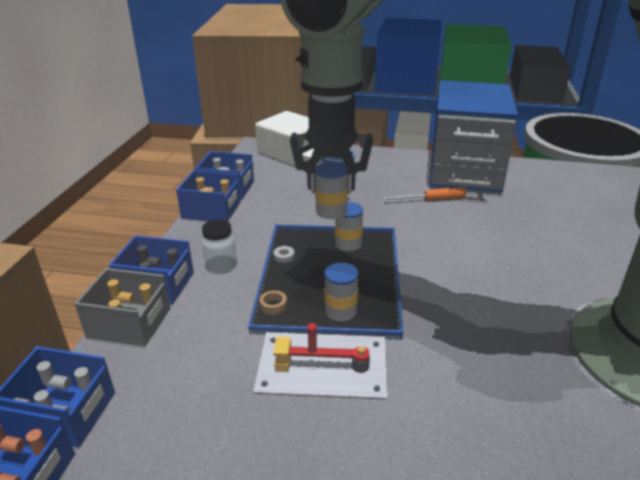

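The middle tin hangs upright in the gripper at (332,190). The other two stand on the tray at (341,293) and (349,227), and the latch is in its catch at (283,352).

```bash
python3 -c "
from workcell import bot
print(bot.job_done())"
```

```text
the job is handed in; nothing more can be done
None
```

The latch is closed and the middle tin is the heaviest, at about 6.5 N against about 2.4 N for each of the others; I handed the job in at about 23 s with it held upright about 15 cm above the bench, but the hand-in returned no verdict.

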